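Pop the access flap of a desk power box and press its tripped breaker home

TASK

The unplugged power box on the desk has tripped its breaker. Press the box's access flap down once at the ribbed pad on its front edge so that the latch lets it spring up, take the finger away and watch for two seconds that the flap stays open by itself, then press the round white reset button in the compartment under it fully home, so that it stays down. Only press: do not push the flap down again, lift or shove the box, or disturb the other things around it.

Things in the scene. Friction and masses are not known exactly. Their poses are not given: they have to be found in the camera images.
- power_box: loose grey desk power box, 130 (x) x 240 (y) x 60 mm high, about 1.8 kg, on rubber feet; origin at the centre of its underside, x from its front (vents) to its back, y to its left, z up; its front faces the robot within 0.5 rad. On its flat top are two round black sockets (left half) and the access flap (right half)
- flap_press (a point): the place to press: middle of the top of the ribbed push pad, a raised block (20 mm deep, 40 mm wide across the box, 6 mm proud) at the free front edge of the access flap; 65 mm above the desk while the flap is shut, on the box at x = -36, y = -62 mm. Moves with the flap
- flap_hinge (a point): middle of the flap's hinge line at the back of the compartment, 58 mm above the desk; on the box at x = +31, y = -62 mm; the line runs along the box's y. Fixed on the box
- flap (a joint): angle of the grey flap (82 mm wide, 77 mm from hinge to front edge, 3 mm thick, flush with the box's top), rad: 0 latched shut, -0.092 pressed in to its stop (6 mm at the pad), 2.2 open, leaning back away from the robot. Push-push latch: pressed at the pad with about 4 N to below -0.08 and let go, it springs to 2.2 within about a second and stays; pushed down again it would latch again
- latch (a joint): hidden slide of the push-push latch inside the box, m (not visible, not to be touched): 0 with the flap latched, -0.004 to -0.007 when it lets go, then 0 to +0.005 with the flap open; beyond +0.007 only when the opened flap is pushed down into the latch again
- reset_button (a joint): travel of the breaker's reset button in m: 0 tripped (standing out), 0.006 fully home. It takes about 4 N, straight down, snaps home past the middle and stays there
- reset_top (a point): middle of the top of the reset button: white, round, 16 mm diameter, in a black collar (22 mm diameter, top 44 mm above the desk), in the compartment under the flap; on the box at x = -20, y = -48 mm; top 52 mm above the desk when tripped, 46 mm when home. Compartment: x -48 to +34, y -104 to -20 mm on the box, floor 40 mm above the desk. The lower black slotted cap beside it is a fuse carrier
- stapler: blue and grey stapler, 37 x 145 x 55 mm, loose, at the left end of the box, to be left alone; origin at the centre of its underside
- glue_stick: red and white glue stick, 27 mm diameter, 92 mm high, standing loose in front of the box, to be left alone; origin at the centre of its underside
- clip_box: flat box of paper clips with a green lid, 52 x 64 x 21 mm, loose in front of the box, to be left alone; origin at the centre of its underside
- corrector_bottle: small white correction-fluid bottle, 31 mm diameter, 72 mm high, standing loose behind the box, to be left alone; origin at the centre of its underside

How it is judged:
On the way, in this order (a step that is already met when the one before it is completed fails the run):
1. the flap is pressed in past its latch (value of joint flap below -0.04 rad and value of joint reset_button below 0.002 m).
2. the flap has sprung up and stands open by itself, touched by nothing, for a second, with the reset button still out (value of joint flap above 1.5 rad and contact force between each of the fingers, the arm and flap below 0.1 N and value of joint reset_button below 0.002 m), for 1 s.
3. the reset button is pressed home (value of joint reset_button above 0.005 m), for 0.1 s.
At the end, for the whole second after the job is handed in: the flap stands open by itself (more than 1.5 rad), the reset button stays at least 5 mm of its 6 mm in, and the box is at rest flat on the desk within 20 mm of where it stood (value of joint reset_button above 0.005 m and value of joint flap above 1.5 rad and velocity of joint flap below 0.1 rad/s and distance of power_box from where it was at the start of the episode below 0.02 m and linear speed of power_box below 0.01 m/s and angle between power_box's own z axis and vertical below 0.03 rad); the robot touches nothing.
It fails at once if the opened flap was pushed down into its latch again (value of joint latch above 0.007 m).
It fails at once if the box was lifted, tipped or shoved by more than 20 mm (distance of power_box from where it was at the start of the episode above 0.02 m or angle between power_box's own z axis and vertical above 0.1 rad).
It fails at once if a thing standing by was lifted, knocked over or moved by more than 20 mm (distance of any of stapler, glue_stick, clip_box, corrector_bottle from where it was at the start of the episode above 0.02 m or angle between any of glue_stick, corrector_bottle's own z axis and vertical above 0.3 rad).
It also fails if it takes over 42 s, if anything falls off the work surface, if the arm or the gripper's body presses on something with over 40 N, if the wrist force passes 120 N, or if a joint passes its speed limit or range.

ROBOT

A 6-joint arm with a two-finger parallel gripper is mounted at the origin on a cart in front of the work surface, level with it; the furniture and walls round the work are solid. World frame = base frame: x ahead of the robot, y to its left, z up, the work surface at z = 0. Lengths are in m, angles in rad, forces in N, time in s.
With the tool pointing down it reaches from about 0.35 to 0.775 m from the base axis. Payload 5.5 kg.
Tool frame: the origin (TCP) lies between the finger pads; the fingertips stand 19 mm ahead of it and the grasp point (between the pads) is the TCP; z points along the fingers, x is the direction in which the jaws open and shut, and the axes are right-handed (so a half turn about z gives the same grasp; the last joint's range is limited). The gripper opens to 85 mm and grips with 20 to 120 N. Pads are 22 mm wide; open, the fingers measure 114 mm over their backs; the gripper's body (76 mm by 85 mm) begins 54 mm behind the grasp point. The pads swing forward as they close: fully open they stand 13 mm farther back than shut.
Start: joints at [0.988, 0.313, 0.046, 1.304, 0, 1.431], TCP at [0.246, 0.52, 0.25] pointing down, gripper open.
Joint ranges: [-2.76, 2.76], [-0.86, 1.69], [-1.03, 1.26], [-2.2, 2.34], [-1.47, 1.5], [-3.14, 3.14]. Speed limits (rad/s): [2.57, 2.57, 3.14, 3.14, 3.14, 3.14].

INTERFACE

Orientations are given as a unit quaternion [w, x, y, z].
In Python, from workcell import env gives the robot as it stands. The module is installed in compiled form; this text tells all that it offers.
- The arm moves only by the tool carry_out, never from a script. Its argument "steps" is a list of rows, each a list of 7 numbers: the gripper command: -1 is shut, 1 is fully open, values between are in proportion, then the shift along the tool's x, y, z in m, then the turn, a rotation vector about the tool's x, y, z in rad. A call has 1 to 20 rows; each row shifts and turns the commanded pose from where the row before left it, along the tool's axes as they then stand; what a row does not reach is not made up. A row lasts 1/8 s, in which the tool goes at most 62.5 mm and 10.7 degrees, less where a joint would pass 70% of its speed; a pose out of reach is approached as far as the arm can. A call with a gripper value outside its range is refused whole. The fingers move at their own pace and stop on an object; "grip_force" is the grip in N (left out, the last holds). Time passes only in rows, so rows that do not move let the fingers close. It gives the time, the measured TCP pose, the force and the opening at its end, in the units of the state.
- env.get_state(): the state, without advancing time (a new reading comes with each control period).
- env.read_camera(name): name is "side" or "top"; returns a dict with "color" (384x512x3 uint8, red, green, blue), "K" (3x3 intrinsics, pixels), "dist" ([k1, k2, p1, p2, k3] as OpenCV has them; the pictures are not rectified), "R" (3x3) and "t" (3): a world point X has camera coordinates R X + t. Camera axes: x right, y down, z forward; pixel columns grow to the right and rows downward; lengths in m; the calibration is good to about 2 mm. A picture is of the moment at which its call begins. There is no depth.
- env.hand_in(): hands the job in, once; it reports no verdict.
The state is a dict: "clock": time; "joint_pos": joint angles; "qvel": joint speeds; "tau": joint torques, N m; "tcp_pos": TCP position; "orientation": TCP orientation; "wrist_force": force on the tool from outside, world axes, zero at the start; "ft_torque": the same for the moment, N m; "finger_gap": finger opening in m.
Only numpy, scipy, OpenCV 4.12 (cv2) and the standard library are available. Lean on these libraries where they do the work, as an engineer would, in place of code of your own. Each camera call takes 0.05 s, during which the arm holds its last target. There are 200 camera calls.

## Working session

There is one attempt and no reset: what is moved stays moved. The work goes in short steps, Python scripts to look and compute and a tool call to move; the robot and the scene stay as the last step left them, time stands still between calls to the robot, and variables do not carry over. Pictures are saved under pics/ and viewed, about 8 in all and at most 12, crops included, and the job is handed in when it is done.

Besides the shell and the picture viewer there is one more tool, called after "Emit:" in YAML: its name, and indented under it one key for each argument. carry_out: Moves the arm, as the interface text tells. Its arguments: {"type":"object","properties":{"steps":{"type":"array","items":{"type":"array","items":{"type":"number"}}},"grip_force":{"type":"number"}},"required":["steps"]}

```bash
mkdir -p pics; cat > h.py <<'E'
import numpy as np, cv2, pickle
from workcell import env
def snap(tag):
    for n in ("top","side"):
        c=env.read_camera(n); pickle.dump(c,open(f"pics/{n}_{tag}.pkl","wb"))
        cv2.imwrite(f"pics/{n}_{tag}.png",c["color"][:,:,::-1])
def load(n,tag): return pickle.load(open(f"pics/{n}_{tag}.pkl","rb"))
def crop(n,tag,x0,y0,x1,y1,s):
    im=load(n,tag)["color"][y0:y1,x0:x1,::-1]
    cv2.imwrite(f"pics/{n}_{tag}_c{x0}_{y0}.png",cv2.resize(im,None,fx=s,fy=s,interpolation=cv2.INTER_CUBIC))
def onplane(c,uv,z):
    p=cv2.undistortPoints(np.array(uv,float).reshape(-1,1,2),c["K"],np.array(c["dist"],float)).reshape(-1,2)
    d=np.c_[p,np.ones(len(p))]@c["R"]; o=-c["R"].T@c["t"]
    return o+d*((z-o[2])/d[:,2])[:,None]
def proj(c,X):
    return cv2.projectPoints(np.array(X,float).reshape(-1,1,3),cv2.Rodrigues(c["R"])[0],c["t"],c["K"],np.array(c["dist"],float))[0].reshape(-1,2)
E
python3 - <<'E'
from h import *
snap("a"); s=env.get_state(); print(s)
a=[cv2.imread(f"pics/{n}_a.png") for n in("top","side")]
for n in("top","side"):
    c=load(n,"a"); print(n,-c["R"].T@c["t"],c["R"][2])
E
```

```text
{'clock': 0.1, 'joint_pos': array([9.88420427e-01, 3.13932118e-01, 4.51076261e-02, 1.30359726e+00,
       9.40378379e-06, 1.43122357e+00]), 'qvel': array([-1.07932906e-03, -2.24615742e-03,  3.50497443e-03, -2.21814867e-05,
        9.74843143e-04, -1.50377040e-03]), 'tau': array([ 2.82059227e-03, -4.81725633e+01,  2.99244493e+01,  1.28331006e-02,
       -1.07080334e-04, -1.54844338e-05]), 'tcp_pos': array([0.24613385, 0.51919691, 0.24950028]), 'orientation': array([ 3.30385853e-04,  8.45125138e-01,  5.34567901e-01, -7.42539469e-04]), 'wrist_force': array([-0.22622811, -0.10409584,  0.20123287]), 'ft_torque': array([-0.0097638 , -0.00096914,  0.00067274]), 'finger_gap': 0.08554569509119733}
top [0.51352909 0.12483323 0.93832787] [ 0.08033232 -0.02091003 -0.99654879]
side [ 0.37238788 -0.53164089  0.58572074] [ 0.231327    0.75142494 -0.61793881]
```

View pics/top_a.png

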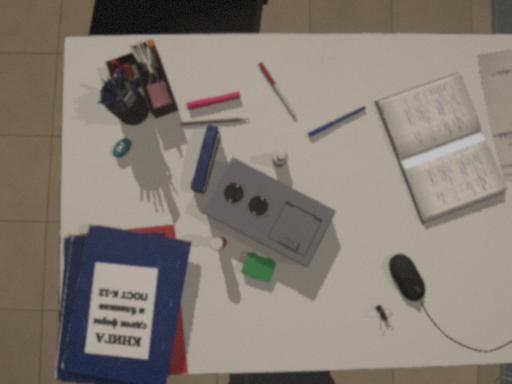

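View pics/side_a.png

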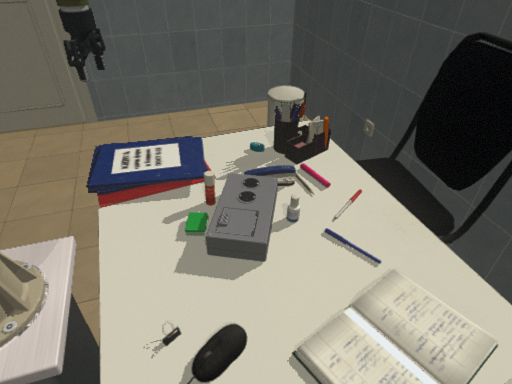

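The top view shows the box with top corners near (205,212), (232,160), (335,210) and (307,263). The flap is on the right half, the glue stick at (218,243), the clip box at (258,267) and the bottle at (280,160). The side view agrees, and the arm is clear of the box. I'll enlarge both.

```bash
python3 - <<'E'
from h import *
crop("top","a",190,140,350,285,4); crop("side","a",170,160,310,270,5)
E
```

```text
(no output)
```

View pics/top_a_c190_140.png

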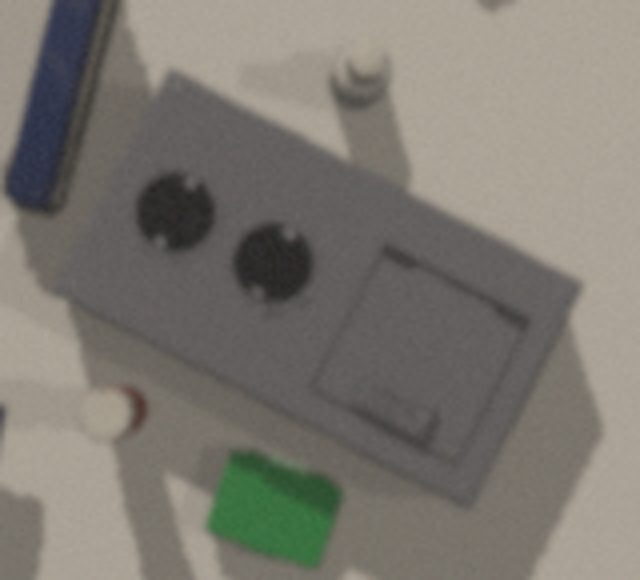

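View pics/side_a_c170_160.png

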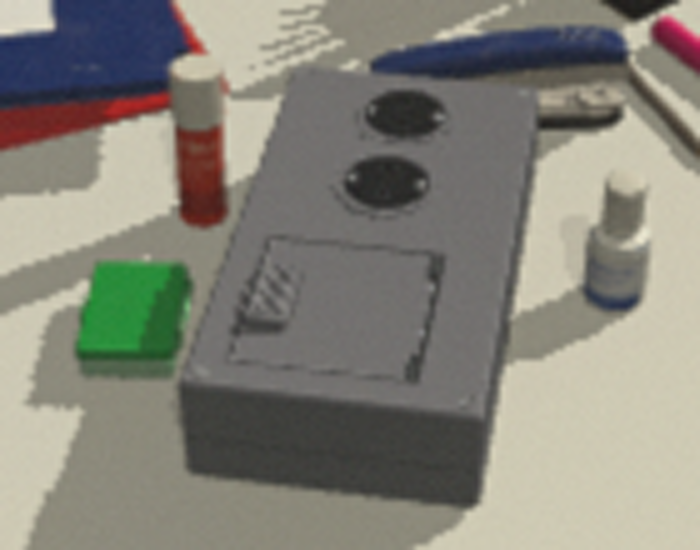

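The crops give the top corners. In the top crop they are BL(172,70), BR(581,285), FR(470,506) and FL(60,288). In the side crop they are FR(183,380), BR(487,417), FL(298,67) and BL(537,92). The pad is near (395,415) in the top crop and (270,285) in the side crop. Next I'll fit the box pose to these.

```bash
cat > fit.py <<'E'
from h import *
from scipy.optimize import least_squares
L=np.array([[65,120,60],[65,-120,60],[-65,-120,60],[-65,120,60]])/1e3
def W(p,l):
    l=np.atleast_2d(l); c,s=np.cos(p[2]),np.sin(p[2])
    return np.c_[p[0]+c*l[:,0]-s*l[:,1],p[1]+s*l[:,0]+c*l[:,1],l[:,2]]
T=np.array([[172,70],[581,285],[470,506],[60,288]])/4+[190,140]-.375
S=np.array([[537,92],[487,417],[183,380],[298,67]])/5+[170,160]-.4
t,s=load("top","a"),load("side","a")
f={"top":lambda p:(proj(t,W(p,L))-T).ravel(),"side":lambda p:(proj(s,W(p,L))-S).ravel()}
f["both"]=lambda p:np.r_[f["top"](p),f["side"](p)]
if __name__=="__main__":
    for k in f:
        r=least_squares(f[k],[.5,.1,0.]); print(k,r.x.round(4),r.fun.round(1))
    p=r.x
    for n,l in dict(press=[-.036,-.062,.065],reset=[-.020,-.048,.052],hinge=[.031,-.062,.058]).items():
        print(n,W(p,l/np.array(1.)).round(4),(proj(t,W(p,l))-[190,140])*4,(proj(s,W(p,l))-[170,160])*5)
    print("glue/clip/bottle",onplane(t,np.array([[105,413],[275,510],[365,60]])/4+[190,140],.08).round(3))
E
python3 fit.py
```

```text
top [ 0.548   0.0805 -0.4618] [-0.1 -1.3  1.8 -0.5  0.5  1.3 -2.2  0.4]
side [ 0.5486  0.0789 -0.4538] [ 1.  -1.3  0.2  0.3 -0.6  0.8 -0.5 -0.7]
both [ 0.5484  0.08   -0.4582] [-0.  -1.4  2.  -1.   1.   1.  -2.   0.5  0.9 -1.5 -0.4  0.  -1.   0.4
 -0.5 -1. ]
press [[0.4887 0.0403 0.065 ]] [[397.4376418  404.31403601]] [[272.71526255 287.09249102]]
reset [[0.5092 0.0458 0.052 ]] [[384.91950708 362.91358975]] [[315.31475325 291.80731268]]
hinge [[0.5488 0.0107 0.058 ]] [[455.97627173 286.52038531]] [[422.27811275 314.96964093]]
glue/clip/bottle [[0.482 0.186 0.08 ]
 [0.436 0.101 0.08 ]
 [0.66  0.061 0.08 ]]
```

Emit:
carry_out:
  steps:
    - [-1, -0.0235, 0.0303, 0, 0, 0, 0]
    - [-1, -0.0235, 0.0303, 0, 0, 0, 0]
    - [-1, -0.0235, 0.0303, 0, 0, 0, 0]
    - [-1, -0.0235, 0.0303, 0, 0, 0, 0]
    - [-1, -0.0235, 0.0303, 0, 0, 0, 0]
    - [-1, -0.0235, 0.0303, 0, 0, 0, 0]
    - [-1, -0.0235, 0.0303, 0, 0, 0, 0]
    - [-1, -0.0235, 0.0303, 0, 0, 0, 0]
    - [-1, -0.0235, 0.0303, 0, 0, 0, 0]
    - [-1, -0.0235, 0.0303, 0, 0, 0, 0]
    - [-1, -0.0235, 0.0303, 0, 0, 0, 0]
    - [-1, -0.0235, 0.0303, 0, 0, 0, 0]
    - [-1, -0.0235, 0.0303, 0, 0, 0, 0]
    - [-1, -0.0235, 0.0303, 0, 0, 0, 0]
    - [-1, 0, 0, 0.03, 0, 0, 0]
    - [-1, 0, 0, 0.03, 0, 0, 0]
    - [-1, 0, 0, 0.03, 0, 0, 0]
    - [-1, 0, 0, 0.03, 0, 0, 0]
    - [-1, 0, 0, 0, 0, 0, 0]
    - [-1, 0, 0, 0, 0, 0, 0]

```text
clock: 2.6
tcp_pos: [0.4891, 0.0406, 0.1311]
orientation: [0.0, 0.845, 0.535, 0.0]
wrist_force: [0.1, 0.2, 0.9]
finger_gap: -0.0002
```

Emit:
carry_out:
  steps:
    - [-1, 0, 0, 0.02, 0, 0, 0]
    - [-1, 0, 0, 0.015, 0, 0, 0]
    - [-1, 0, 0, 0, 0, 0, 0]
    - [-1, 0, 0, 0, 0, 0, 0]

```text
clock: 3.1
tcp_pos: [0.4892, 0.0405, 0.0959]
orientation: [0.0, 0.845, 0.535, 0.0]
wrist_force: [0.2, -0.0, 0.2]
finger_gap: 0.0002
```

```bash
python3 - <<'E'
from h import *
snap("b"); print(env.get_state()["tcp_pos"])
crop("side","b",170,120,310,240,5)
E
```

```text
[0.48932537 0.04050758 0.09605245]
```

View pics/side_b_c170_120.png

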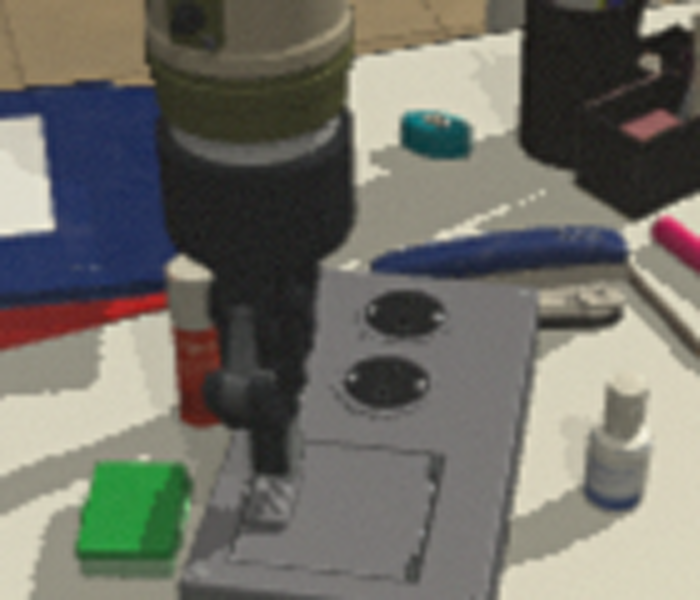

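The closed fingertips, at crop (270,472), sit centred just above the pad. Pressing now.

Emit:
carry_out:
  steps:
    - [-1, 0, 0, 0.008, 0, 0, 0]
    - [-1, 0, 0, 0.003, 0, 0, 0]
    - [-1, 0, 0, 0.002, 0, 0, 0]
    - [-1, 0, 0, 0.002, 0, 0, 0]
    - [-1, 0, 0, 0, 0, 0, 0]

```text
clock: 3.82
tcp_pos: [0.4883, 0.0407, 0.0802]
orientation: [-0.0, 0.845, 0.535, -0.0]
wrist_force: [-2.5, 0.6, 3.1]
finger_gap: 0.0
```

Emit:
carry_out:
  steps:
    - [-1, 0, 0, 0.001, 0, 0, 0]
    - [-1, 0, 0, 0.001, 0, 0, 0]
    - [-1, 0, 0, 0.001, 0, 0, 0]
    - [-1, 0, 0, 0, 0, 0, 0]

```text
clock: 4.32
tcp_pos: [0.4883, 0.0407, 0.0778]
orientation: [-0.0, 0.845, 0.535, -0.0]
wrist_force: [-5.4, 2.1, 9.7]
finger_gap: 0.0002
```

Emit:
carry_out:
  steps:
    - [-1, 0, 0, 0.001, 0, 0, 0]
    - [-1, 0, 0, 0, 0, 0, 0]
    - [-1, 0, 0, -0.04, 0, 0, 0]
    - [-1, 0, -0.01, -0.06, 0, 0, 0]
    - [-1, 0, -0.03, -0.05, 0, 0, 0]
    - [-1, 0, -0.03, -0.03, 0, 0, 0]
    - [-1, 0, 0, 0, 0, 0, 0]
    - [-1, 0, 0, 0, 0, 0, 0]
    - [-1, 0, 0, 0, 0, 0, 0]
    - [-1, 0, 0, 0, 0, 0, 0]
    - [-1, 0, 0, 0, 0, 0, 0]
    - [-1, 0, 0, 0, 0, 0, 0]

```text
clock: 5.82
tcp_pos: [0.4255, 0.0704, 0.256]
orientation: [-0.0, 0.845, 0.534, -0.0]
wrist_force: [-0.1, -1.3, 0.0]
finger_gap: 0.0002
```

```bash
python3 - <<'E'
from h import *
snap("c"); print(env.get_state()["tcp_pos"],env.get_state()["wrist_force"])
crop("side","c",170,120,310,270,4)
E
```

```text
[0.42551518 0.07049688 0.25618264] [-0.49225536  0.36213344 -0.35303733]
```

View pics/side_c_c170_120.png

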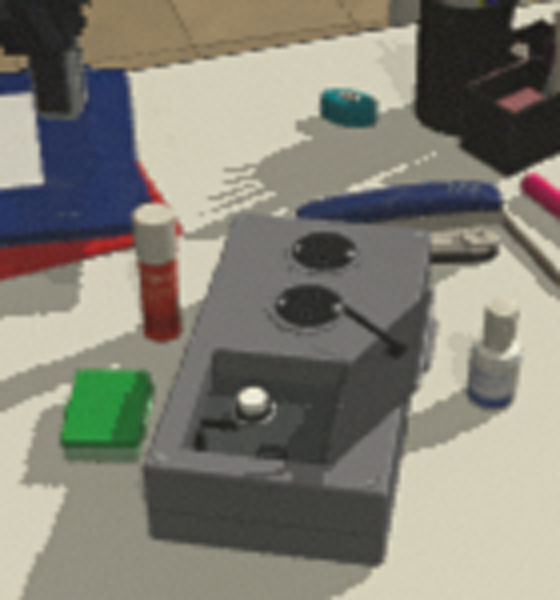

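The flap is open and leaning back, clear of the arm. The white button stands out at side crop (252,397). I'll hold and watch for two seconds, then check the button position.

Emit:
carry_out:
  steps:
    - [-1, 0, 0, 0, 0, 0, 0]
    - [-1, 0, 0, 0, 0, 0, 0]
    - [-1, 0, 0, 0, 0, 0, 0]
    - [-1, 0, 0, 0, 0, 0, 0]
    - [-1, 0, 0, 0, 0, 0, 0]
    - [-1, 0, 0, 0, 0, 0, 0]
    - [-1, 0, 0, 0, 0, 0, 0]
    - [-1, 0, 0, 0, 0, 0, 0]
    - [-1, 0, 0, 0, 0, 0, 0]
    - [-1, 0, 0, 0, 0, 0, 0]
    - [-1, 0, 0, 0, 0, 0, 0]
    - [-1, 0, 0, 0, 0, 0, 0]
    - [-1, 0, 0, 0, 0, 0, 0]
    - [-1, 0, 0, 0, 0, 0, 0]
    - [-1, 0, 0, 0, 0, 0, 0]
    - [-1, 0, 0, 0, 0, 0, 0]
    - [-1, 0, 0, 0, 0, 0, 0]

```text
clock: 8.05
tcp_pos: [0.4255, 0.0705, 0.2563]
orientation: [-0.0, 0.845, 0.535, 0.0]
wrist_force: [0.1, 0.2, -0.1]
finger_gap: -0.0006
```

```bash
python3 - <<'E'
from h import *
snap("d")
a=cv2.imread("pics/side_c.png").astype(int);d=load("side","d")
print("change c->d",np.abs(a[150:260,180:300,::-1]-d["color"][150:260,180:300].astype(int)).mean())
p=[0.5092,0.0458,0.052]
print("proj",proj(d,p),(proj(d,p)-[170,120])*4, "from px",onplane(d,[[170+252/4-.375,120+395/4-.375]],.052))
t=load("top","d");u=proj(t,p)[0];print("top proj",u)
tc=cv2.resize(t["color"][150:280,200:350,::-1],None,fx=4,fy=4,interpolation=cv2.INTER_CUBIC)
sc=cv2.resize(d["color"][150:260,190:300,::-1],None,fx=520/110,fy=520/110,interpolation=cv2.INTER_CUBIC)
cv2.imwrite("pics/d_both.png",cv2.resize(np.hstack([tc,sc]),None,fx=.71,fy=.71))
cv2.imwrite("pics/d_top.png",tc)
E
```

```text
change c->d 1.4179545454545455
proj [[233.05076537 218.35860225]] [[252.20306147 393.43440902]] from px [[0.50826608 0.04603145 0.052     ]]
top proj [286.22115317 230.73992888]
```

View pics/d_both.png

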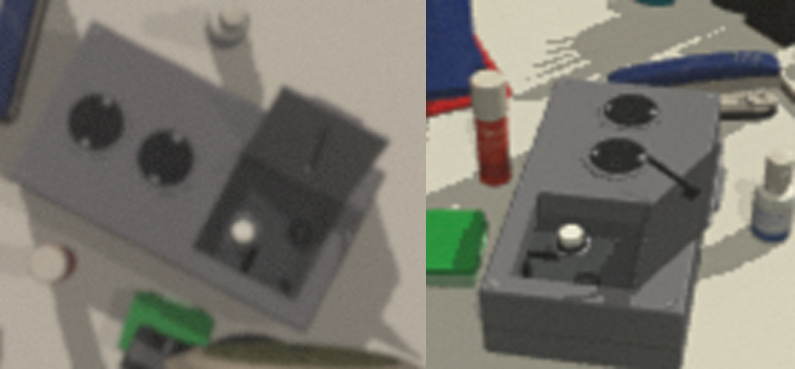

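The flap is unchanged after two seconds. The button shows at the predicted place in both views: top pixel about (285.6,231) against a prediction of (286.2,230.7). I'll move over it and down.

Emit:
carry_out:
  steps:
    - [-1, 0.0045, 0.0286, 0, 0, 0, 0]
    - [-1, 0.0045, 0.0286, 0, 0, 0, 0]
    - [-1, 0.0045, 0.0286, 0, 0, 0, 0]
    - [-1, 0, 0, 0.04, 0, 0, 0]
    - [-1, 0, 0, 0.04, 0, 0, 0]
    - [-1, 0, 0, 0.04, 0, 0, 0]
    - [-1, 0, 0, 0.03, 0, 0, 0]
    - [-1, 0, 0, 0.02, 0, 0, 0]
    - [-1, 0, 0, 0, 0, 0, 0]
    - [-1, 0, 0, 0, 0, 0, 0]

```text
clock: 9.4
tcp_pos: [0.5094, 0.046, 0.0871]
orientation: [0.0, 0.845, 0.535, 0.0]
wrist_force: [0.7, 0.2, 0.0]
finger_gap: 0.0001
```

Emit:
carry_out:
  steps:
    - [-1, 0, 0, 0.01, 0, 0, 0]
    - [-1, 0, 0, 0.004, 0, 0, 0]
    - [-1, 0, 0, 0.002, 0, 0, 0]
    - [-1, 0, 0, 0.002, 0, 0, 0]
    - [-1, 0, 0, 0.002, 0, 0, 0]
    - [-1, 0, 0, 0.001, 0, 0, 0]
    - [-1, 0, 0, 0, 0, 0, 0]

```text
clock: 10.28
tcp_pos: [0.5088, 0.046, 0.0652]
orientation: [-0.0, 0.845, 0.535, 0.0]
wrist_force: [-0.1, 0.0, 1.0]
finger_gap: -0.0
```

Emit:
carry_out:
  steps:
    - [-1, 0, 0, 0.001, 0, 0, 0]
    - [-1, 0, 0, 0.001, 0, 0, 0]
    - [-1, 0, 0, 0, 0, 0, 0]

```text
clock: 10.65
tcp_pos: [0.5089, 0.046, 0.0649]
orientation: [0.0, 0.845, 0.535, 0.0]
wrist_force: [-4.5, -0.2, 13.2]
finger_gap: 0.0
```

It is against the hard stop (13 N, tip at about 46 mm). Retracting.

Emit:
carry_out:
  steps:
    - [-1, 0, 0, -0.02, 0, 0, 0]
    - [-1, 0, 0, -0.05, 0, 0, 0]
    - [-1, 0, 0, -0.05, 0, 0, 0]
    - [-1, 0, -0.03, -0.05, 0, 0, 0]
    - [-1, 0, -0.055, 0, 0, 0, 0]
    - [-1, 0, -0.02, 0, 0, 0, 0]
    - [-1, 0, 0, 0, 0, 0, 0]
    - [-1, 0, 0, 0, 0, 0, 0]
    - [-1, 0, 0, 0, 0, 0, 0]

```text
clock: 11.78
tcp_pos: [0.4148, 0.0906, 0.2329]
orientation: [-0.0, 0.845, 0.534, -0.0]
wrist_force: [-0.1, -0.4, 0.2]
finger_gap: -0.0002
```

```bash
python3 - <<'E'
from h import *
snap("e"); d,e=load("side","d"),load("side","e"); print(env.get_state()["wrist_force"])
f=lambda c:cv2.resize(c["color"][150:260,190:300,::-1],(390,390),interpolation=cv2.INTER_CUBIC)
cv2.imwrite("pics/e_cmp.png",np.hstack([f(d),f(e)]))
for z in(.052,.046):print(z,(proj(e,[.5087,.046,z])-[190,150])*390/110)
E
```

```text
[-0.24764633  0.68771105 -1.20016598]
0.052 [[151.79569339 242.3169573 ]]
0.046 [[152.08982748 249.28872675]]
```

View pics/e_cmp.png

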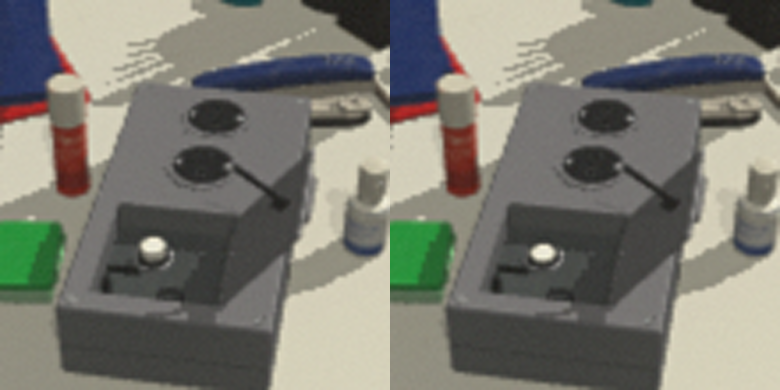

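The button went from standing out at (152,247) to sitting low in its collar at (543,253), right half. The flap is still open, and the box and the things around it look unmoved. Handing in.

```bash
python3 -c "
from workcell import env
env.hand_in()"
```

```text
the job is handed in; nothing more can be done
```

I pressed the flap once at its pad and it sprang open. I then pressed the reset button home and handed the job in at about 12 s of the 42 s allowed; the hand-in gives no verdict.

- **Flap:** I pressed it to its stop, with a last reading of about 10 N before a final 1 mm push. After I took the finger away, two pictures just over 2 s apart showed it standing open on its own, with the button still out.
- **Reset button:** I pressed it until it met a hard stop at about 13 N, with the fingertips about 46 mm above the desk, which is its home height.
- **Last look:** After I moved away, the button was still down in its collar and the flap was still open. By eye, the box, glue stick, clip box, bottle and stapler had not moved. The arm was clear, with about 1 N or less on the wrist.

The two camera views agreed on the box's position to about 2 mm. None of the checks failed or disagreed.

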